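# Lay out the test station in its shaped nests

### The arm

A 6-joint arm with a two-finger parallel gripper is mounted at the origin on a cart in front of the work surface, level with it; the furniture and walls round the work are solid. World frame = base frame: x ahead of the robot, y to its left, z up, the work surface at z = 0. Lengths are in m, angles in rad, forces in N, time in s.
With the tool pointing down it reaches from about 0.4 to 0.825 m from the base axis. Payload 7 kg.
Tool frame: the origin (TCP) lies at the very end of the fingers, on their centre line; the grasp point (between the pads) lies 19 mm behind it; z points along the fingers, y is the line along which they close (so a half turn about z gives the same grasp; the last joint's range is limited). The gripper opens to 88 mm and grips with 3 to 60 N. Pads are 19 mm wide; open, the fingers measure 130 mm over their backs; the gripper's body (78 mm by 193 mm) begins 47 mm behind the grasp point.
Start: joints at [1.536, 0.359, 0.012, 0, -1.224, -0.288], TCP at [0.214, 0.64, 0.227] pointing down, gripper open.
Joint ranges: [-3.07, 3.07], [-1.43, 2.12], [-1.02, 1.25], [-3.03, 1.67], [-3.05, -0], [-3.03, 3.03]. Speed limits (rad/s): [2.39, 2.39, 3.01, 3.14, 3.14, 3.14].

### API

Orientations are given as [roll, pitch, yaw] about the fixed x, y, z axes, in that order (R = Rz(yaw) Ry(pitch) Rx(roll)).
In Python, from station import arm gives the robot as it stands.
- The arm moves only by the tool step_arm, never from a script. Its argument "rows" is a list of rows, each a list of 5 numbers: the shift along the world's x, y, z in m, then the turn about the world's z in rad, then the finger opening in m, from 0 to 0.0876. In form: [[x, y, z, spin, gripper], ...]. A call has 1 to 20 rows; each row is the pose to reach, as a shift and turn from the pose commanded when the call began; what a row does not reach only later rows make up. A row lasts 1/10 s, in which the tool goes at most 50 mm and 8.59 degrees, less where a joint would pass 70% of its speed; a pose out of reach is approached as far as the arm can. A call with a gripper value outside its range is refused whole. The fingers move at their own pace and stop on an object; "newtons" is the grip in N (left out, the last holds). Time passes only in rows, so rows that repeat a pose let the fingers close. It gives the time, the measured TCP pose, the force, the opening and the grip force at its end, in the units of the state.
- arm.get_state(): the state, without advancing time (a new reading comes with each control period).
- arm.grab_frame(name): name is "scene" or "side" or "wrist"; returns a dict with "color" (400x640x3 uint8, blue, green, red), "vfov" (degrees; the focal length in pixels is half the picture's height over the tangent of half this angle, whatever the lens; pixels are square), "cx", "cy" (the principal point, pixels), "rvec" (rotation vector, rad) and "tvec" (3), from world to camera coordinates, as OpenCV has them. Camera axes: x right, y down, z forward; pixel columns grow to the right and rows downward; lengths in m; the calibration is good to about 2 mm. A picture is of the moment at which its call begins. There is no depth.
- arm.job_done(): hands the job in; it is judged then, once.
The state is a dict: "t": time; "q": joint angles; "qd": joint speeds; "joint_efforts": joint torques, N m; "eef_pos": TCP position; "ee_rot": TCP orientation; "force": force on the tool from outside, world axes, zero at the start; "moment": the same for the moment, N m; "width": finger opening in m; "gripper_force": force on a finger pad.
Only numpy, scipy, OpenCV 4.12 (cv2) and the standard library are available. Lean on these libraries where they do the work, as an engineer would, in place of code of your own. Each camera call takes 0.05 s, during which the arm holds its last target. There are 200 camera calls.

### The job

Get the bench ready for testing: put the bottle, the square box, the carton and the marker each into the shallow grey nest made to its outline, so that each lies flat on the floor of its own nest inside the rim, the bottle and the boxes right way up and the marker along its trough. Leave the specimen cup and the timer where they are.

Things in the scene. Friction and masses are not known exactly. Their poses are not given: they have to be found in the camera images.
- bottle: Upright round bottle with a black cap and a printed white label, diameter 44 mm (all sizes here in mm), 122 tall, about 90 g. Origin: centre of its underside, z up its axis. It belongs in the round nest. Best held round its middle, about 70 above its foot.
- glass_box: Low square white cardboard box with a grey top edge, 55 x 55, 22 tall, about 70 g. Origin: centre of its underside, x and y along its sides (the four quarter turns are alike), z up. It belongs in the square nest.
- carton: White carton with a red band, 47 along its x, 71 along its y, 60 tall, about 80 g. Origin: centre of its underside, z up. It belongs in the oblong nest; either way round will do.
- marker_mid (a point): White marker pen with a black cap, lying flat, 17 wide, 135 long along its own y, 16 high, round, so it may have rolled about its y, about 20 g. This point: on its middle line, halfway along, 8 mm above what it lies on. It belongs in the long narrow trough; either way round will do.
- round_nest: It is fixed to the worktop: light grey plastic rim 4 mm wide, its top 6 mm above the worktop, round a flat grey floor 2 mm above the worktop. Round pocket, 58 inside diameter, 66 outside. Origin: its centre at worktop height.
- square_nest: It is fixed to the worktop: light grey plastic rim 4 mm wide, its top 6 mm above the worktop, round a flat grey floor 2 mm above the worktop. Square pocket 70 x 70 inside, 78 x 78 outside, sides along its x and y. Origin: its centre at worktop height.
- carton_nest: It is fixed to the worktop: light grey plastic rim 4 mm wide, its top 6 mm above the worktop, round a flat grey floor 2 mm above the worktop. Oblong pocket, 62 along its x and 86 along its y inside, 70 x 94 outside. Origin: its centre at worktop height.
- marker_nest: It is fixed to the worktop: light grey plastic rim 4 mm wide, its top 6 mm above the worktop, round a flat grey floor 2 mm above the worktop. Long narrow trough, 32 along its x and 151 along its y inside, 40 x 159 outside; the rim of both long sides is left out over the middle 75 mm, to make room for fingers. Origin: its centre at worktop height.
- cup: Bystander: specimen cup with a white screw lid, 61 across the lid, 68 tall. Origin: centre of its underside. Stays where it is.
- kitchen_timer: Bystander: off-white square timer with a display and three round buttons, 64 x 64, 19 tall. Origin: centre of its underside. Stays where it is.
Things that resemble listed ones, but are neither listed nor needed, are in the scene too. Leave any blue or orange look-alike of the carton alone. Of the things that look like the bottle, take the one that is nearest to the robot's base at the start.

How it is judged:
At the end, for the whole second after the job is handed in: Bottle, box, carton and marker each rest on the floor of their own nest (underside within 2.5 mm of it, centre within 14 mm of the nest's); the first three upright within 0.1 rad, the marker within 0.2 rad of its trough; cup and timer within 30 mm of their starts, the cup standing (horizontal distance between bottle and round_nest below 0.014 m and z of bottle in the frame of round_nest below 0.0045 m and linear speed of each of bottle, glass_box, carton below 0.02 m/s and angle between each of bottle, glass_box, carton's own z axis and vertical below 0.1 rad and horizontal distance between glass_box and square_nest below 0.014 m and z of glass_box in the frame of square_nest below 0.0045 m and horizontal distance between carton and carton_nest below 0.014 m and z of carton in the frame of carton_nest below 0.0045 m and horizontal distance between marker_mid and marker_nest below 0.014 m and z of marker_mid in the frame of marker_nest below 0.0125 m and angle between the y axis of marker_mid and the y axis of marker_nest, either way round below 0.2 rad and distance of each of cup, kitchen_timer from where it was at the start of the episode below 0.03 m and angle between cup's own z axis and vertical below 0.2 rad); the robot touches nothing.
It fails at once if the specimen cup or the timer is shifted by more than 30 mm (distance of any of cup, kitchen_timer from where it was at the start of the episode above 0.03 m).
It also fails if it takes over 104 s, if anything falls off the work surface, if the arm or the gripper's body presses on something with over 40 N, if the wrist force passes 120 N, or if a joint passes its speed limit or range.

## Working session

There is one attempt and no reset: what is moved stays moved. The work goes in short steps, Python scripts to look and compute and a tool call to move; the robot and the scene stay as the last step left them, time stands still between calls to the robot, and variables do not carry over. Pictures are saved under pics/ and viewed, at most 18 in all, crops included, and the job is handed in when it is done.

Besides the shell and the picture viewer there is one more tool, called by a JSON object that holds its "fn" and its "kwargs", one argument or row to a line. step_arm: Moves the arm, as the interface text tells. Its arguments: {"type":"object","properties":{"rows":{"type":"array"},"newtons":{"type":"number"}},"required":["rows"]}

```bash
mkdir -p pics
cat > h.py <<'E'
import numpy as np, cv2
from station import arm
def grab(n,f=None):
    d=arm.grab_frame(n)
    if f: cv2.imwrite('pics/'+f,d['color'])
    return d
def K(d):
    f=200/np.tan(np.radians(d['vfov'])/2); return f,d['cx'],d['cy']
def px2w(d,u,v,z=0.):
    f,cx,cy=K(d); R=cv2.Rodrigues(np.array(d['rvec'],float))[0]; t=np.array(d['tvec'],float).ravel()
    c=-R.T@t; r=R.T@np.array([(u-cx)/f,(v-cy)/f,1]); return (c+r*(z-c[2])/r[2])
def w2px(d,p):
    f,cx,cy=K(d); M=np.array([[f,0,cx],[0,f,cy],[0,0,1.]])
    return cv2.projectPoints(np.array(p,float).reshape(-1,1,3),np.array(d['rvec'],float),np.array(d['tvec'],float),M,None)[0].reshape(-1,2)
E
python3 - <<'E'
from h import *
import pickle
D={}
for n in('scene','side','wrist'):
    d=grab(n,n+'0.png');D[n]=d;print(n,d['vfov'],d['cx'],d['cy'],np.ravel(d['rvec']),np.ravel(d['tvec']))
pickle.dump(D,open('D0.pkl','wb'))
print(arm.get_state())
E
```

```text
scene 43.93013511824142 320.2794957433211 206.80517532788633 [ 0.41538165  2.69475623 -1.32359391] [ 0.50805862 -0.07097106  1.76623432]
side 52.07929820483545 318.7290072124825 200.29778477482145 [ 2.46882585 -0.78910737  0.23910038] [-0.42490383  0.29665355  1.11682068]
wrist 65.68899297181558 315.8525762371557 198.09367667731004 [-1.73539928  2.41034896  0.31960202] [ 0.67384102 -0.03253055  0.38966922]
{'t': 0.15, 'q': array([ 1.53612682e+00,  3.59219735e-01,  1.12537034e-02, -2.62009510e-04,
       -1.22410123e+00, -2.88109876e-01]), 'qd': array([ 0.00028773, -0.0013746 ,  0.00233544,  0.00085634,  0.00079465,
       -0.00183573]), 'joint_efforts': array([-9.72376620e-04, -5.83272779e+01,  2.93291420e+01,  7.00123832e+00,
        8.78748077e-03, -1.04943290e-04]), 'eef_pos': array([0.21401161, 0.63977309, 0.22583148]), 'ee_rot': array([ 3.14030411e+00, -1.24972940e-04, -3.22868485e-01]), 'force': array([ 0.93711491, -0.46953553, -0.08301527]), 'moment': array([-0.05430687,  0.02140338,  0.02077716]), 'gripper_force': 0.0, 'width': 0.08775175822916258}
```

View pics/scene0.png

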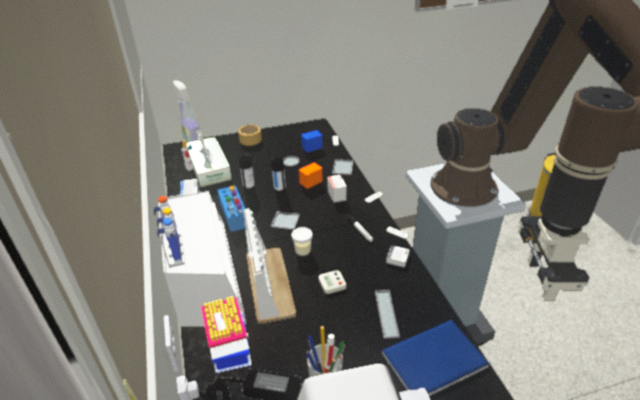

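View pics/side0.png

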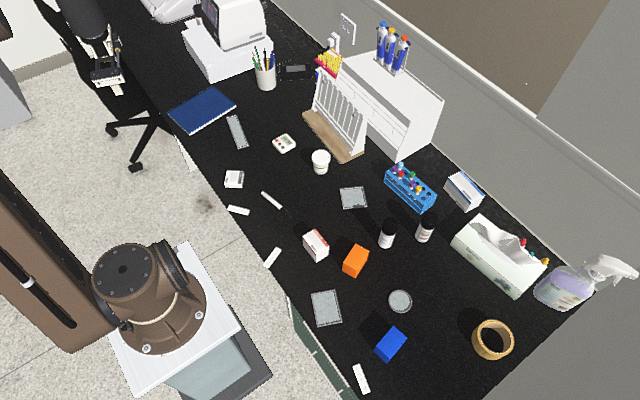

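The side view shows nests: trough (237,132), square (353,197), oblong (327,307), round (400,300). It also shows the box (234,179), carton (315,245), bottles (387,235) and (425,230), and marker-like sticks (271,200), (238,210), (272,257), (361,378). The cup is at (320,160) and the timer at (284,143).

Run:
```python
from h import *
import pickle
D=pickle.load(open('D0.pkl','rb'));d=D['side'];im=d['color']
a=cv2.resize(im[110:270,200:300],None,fx=4,fy=4,interpolation=2)[:600]
a=cv2.resize(im[105:275,200:300],(353,600),interpolation=2)
b=cv2.resize(im[200:395,310:450],(431,600),interpolation=2)
cv2.imwrite('pics/c1.png',np.hstack([a,b]))
for n,u,v,z in [('trough',237,132,0),('sq',353,197,0),('obl',327,307,0),('rnd',400,300,.004),('box',235,176,.022),('bot1',387,245,0),('bot2',423,239,0),('m1',271,200,.008),('m2',238,210,.008),('m3',272,257,.008),('m4',361,378,.008),('cart',315,257,0),('cup',320,170,0),('timer',284,143,.02),('orange',355,260,.03)]:
    p=px2w(d,u,v,z);print(n,p.round(3),np.hypot(*p[:2]).round(3))
```

```text
trough [0.481 0.445 0.   ] 0.656
sq [ 0.649 -0.013  0.   ] 0.649
obl [ 0.368 -0.255  0.   ] 0.448
rnd [ 0.543 -0.357  0.004] 0.65
box [0.375 0.263 0.022] 0.458
bot1 [ 0.626 -0.207  0.   ] 0.659
bot2 [ 0.728 -0.254  0.   ] 0.771
m1 [0.425 0.125 0.008] 0.443
m2 [0.322 0.153 0.008] 0.356
m3 [ 0.323 -0.044  0.008] 0.326
m4 [ 0.329 -0.451  0.008] 0.558
cart [ 0.427 -0.114  0.   ] 0.442
cup [0.625 0.136 0.   ] 0.64
timer [0.582 0.29  0.02 ] 0.651
orange [ 0.507 -0.199  0.03 ] 0.545
```

View pics/c1.png

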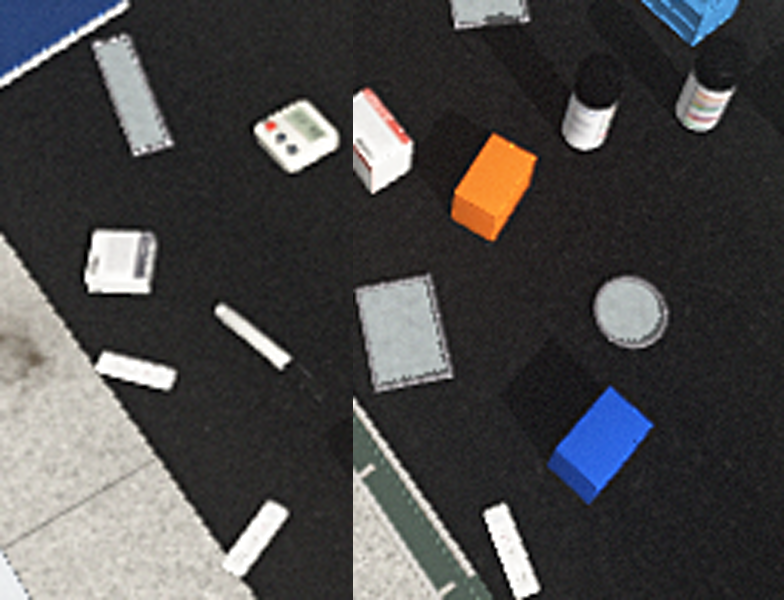

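Run:
```python
from h import *
import pickle
from scipy.spatial.transform import Rotation as Ro
D=pickle.load(open('D0.pkl','rb'));d=D['wrist']
R=cv2.Rodrigues(np.array(d['rvec']))[0];c=-R.T@np.ravel(d['tvec'])
T=Ro.from_euler('xyz',[3.1403,0,-.32287]).as_matrix();p=np.array([.214,.6398,.2258])
print(T.T@(c-p),(T.T@R.T).round(3),c)
d=D['side']
def P(u,v,z=.0): return px2w(d,200+u/3.53,105+v/3.53,z).round(3)
def Q(u,v,z=.0): return px2w(d,310+(u-353)/3.077,200+v/3.077,z).round(3)
print('box top',[P(*x,.022) for x in((92,230),(157,233),(151,294),(87,292))])
print('marker white ends',P(218,308,.008),P(288,363,.008))
print('trough',[P(*x,.006) for x in((93,40),(130,34),(172,149),(136,155))])
print('obl',[Q(*x,.006) for x in((430,275),(453,378),(376,390),(356,285))])
print('carton base',Q(374,192),Q(412,158))
```

```text
[ 0.07023482  0.00080531 -0.15852601] [[ 0.    -0.965 -0.261]
 [ 1.     0.    -0.001]
 [ 0.001 -0.261  0.965]] [0.2804152  0.61694585 0.38432692]
box top [array([0.363, 0.301, 0.022]), array([0.411, 0.263, 0.022]), array([0.372, 0.206, 0.022]), array([0.326, 0.242, 0.022])]
marker white ends [0.417 0.167 0.008] [0.437 0.081 0.008]
trough [array([0.485, 0.529, 0.006]), array([0.521, 0.514, 0.006]), array([0.478, 0.355, 0.006]), array([0.446, 0.369, 0.006])]
obl [array([ 0.415, -0.229,  0.006]), array([ 0.375, -0.315,  0.006]), array([ 0.315, -0.285,  0.006]), array([ 0.354, -0.198,  0.006])]
carton base [ 0.422 -0.131  0.   ] [ 0.472 -0.123  0.   ]
```

{"fn": "step_arm", "kwargs": {
  "rows": [
    [0.03, -0.05, 0.02, 0, 0.0876],
    [0.05, -0.1, 0.04, 0, 0.0876],
    [0.07, -0.15, 0.06, 0, 0.0876],
    [0.09, -0.2, 0.07, 0, 0.0876],
    [0.11, -0.25, 0.08, 0, 0.0876],
    [0.13, -0.3, 0.08, 0, 0.0876],
    [0.15, -0.35, 0.08, 0, 0.0876],
    [0.18, -0.4, 0.08, 0, 0.0876],
    [0.18, -0.4, 0.08, 0, 0.0876],
    [0.18, -0.4, 0.08, 0, 0.0876]
  ]
}}

```text
t: 1.15
eef_pos: [0.3954, 0.2357, 0.307]
ee_rot: [-3.141, -0.0, -0.327]
force: [-1.0, 1.1, 0.3]
width: 0.0877
gripper_force: 0.0
```

```bash
cat >> h.py <<'E'
import pickle
def save(n,f):
    d=grab(n,f+'.png'); pickle.dump(d,open(f+'.pkl','wb')); s=arm.get_state(); print(s['eef_pos'].round(4),s['ee_rot'].round(3),round(s['t'],2)); return d
def load(f): return pickle.load(open(f+'.pkl','rb'))
E
python3 -c "
from h import *
save('wrist','w1')"
```

```text
[0.3949 0.2376 0.3069] [-3.141 -0.    -0.327] 1.2
```

View pics/w1.png

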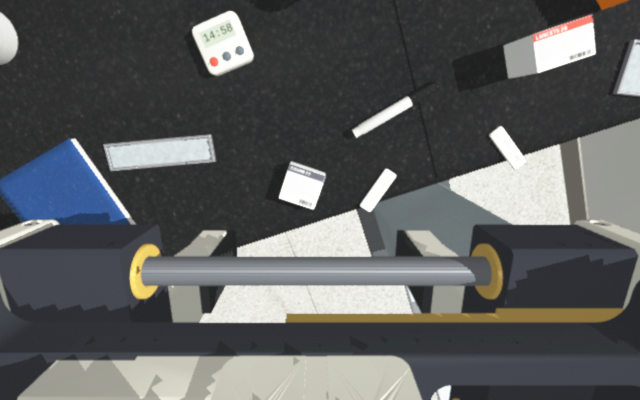

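The wrist view shows the box (302,186), the marker's white part from (354,133) to (411,101) with a dark cap reaching about (434,85), the trough (160,152) and the timer (222,43).

Run:
```python
from h import *
d=load('w1');g=cv2.cvtColor(d['color'],6)
W=lambda pts,z:np.array([px2w(d,u,v,z)[:2] for u,v in pts])
def blob(x0,y0,x1,y1,th,z,nm):
    m=(g[y0:y1,x0:x1]>th).astype(np.uint8); n,l,s,c=cv2.connectedComponentsWithStats(m)
    i=1+np.argmax(s[1:,4]); ys,xs=np.where(l==i)
    h=cv2.convexHull(np.c_[xs+x0,ys+y0].astype(np.int32))[:,0]
    w=W(h,z); r=cv2.minAreaRect((w*1000).astype(np.float32)); print(nm,r, cv2.boxPoints(r).round().tolist())
blob(270,155,340,216,75,.022,'box(top+sides)')
blob(95,125,225,180,70,.006,'trough')
blob(345,90,415,140,90,.008,'marker white')
print(W([(291,162),(326,178),(316,210),(280,198)],.022).round(3))
cv2.imwrite('pics/c2.png',np.vstack([np.hstack([cv2.resize(cv2.convertScaleAbs(d['color'][y:y+60,x:x+90],alpha=al),(400,267),interpolation=2) for x,y,al in((265,155,1),(350,75,3))]),cv2.resize(d['color'][120:180,90:230],(800,343)[:2],interpolation=2)[:, :800]]))
```

```text
box(top+sides) ((372.79412841796875, 264.34112548828125), (58.945350646972656, 61.43928909301758), 52.0169563293457) [[330.0, 260.0], [379.0, 222.0], [415.0, 269.0], [367.0, 306.0]]
trough ((484.5140380859375, 449.1995849609375), (163.10365295410156, 42.365997314453125), 76.21350860595703) [[445.0, 375.0], [486.0, 365.0], [525.0, 523.0], [483.0, 533.0]]
marker white ((428.10638427734375, 124.74549102783203), (16.9442138671875, 93.15047454833984), 11.843701362609863) [[410.0, 169.0], [429.0, 77.0], [446.0, 81.0], [427.0, 172.0]]
[[0.411 0.268]
 [0.372 0.228]
 [0.331 0.257]
 [0.366 0.302]]
```

View pics/c2.png

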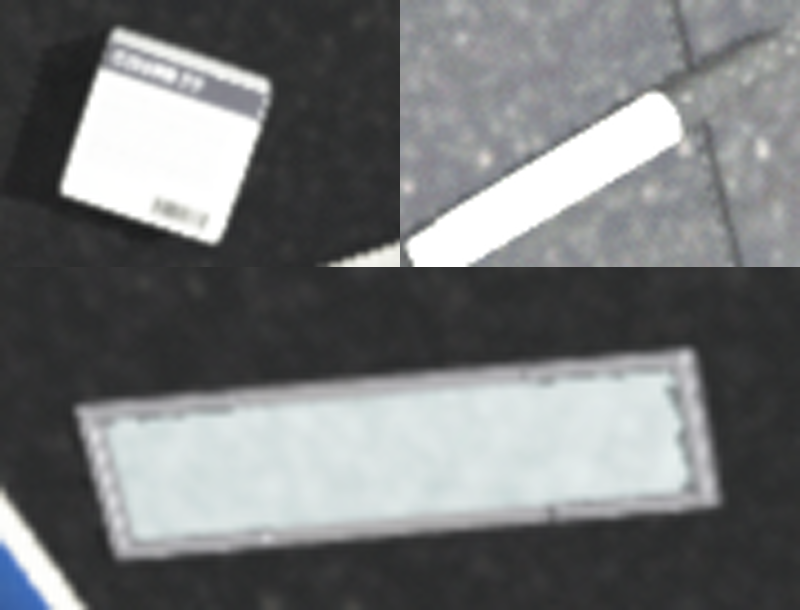

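{"fn": "step_arm", "kwargs": {
  "rows": [
    [0.01, -0.03, -0.03, -0.15, 0.0876],
    [0.02, -0.06, -0.06, -0.3, 0.0876],
    [0.03, -0.09, -0.09, -0.45, 0.0876],
    [0.038, -0.11, -0.12, -0.6, 0.0876],
    [0.038, -0.136, -0.15, -0.75, 0.0876],
    [0.038, -0.136, -0.19, -0.9, 0.0876],
    [0.038, -0.136, -0.22, -1.042, 0.0876],
    [0.038, -0.136, -0.22, -1.042, 0.0876],
    [0.038, -0.136, -0.25, -1.042, 0.0876],
    [0.038, -0.136, -0.28, -1.042, 0.0876],
    [0.038, -0.136, -0.295, -1.042, 0.0876],
    [0.038, -0.136, -0.303, -1.042, 0.0876],
    [0.038, -0.136, -0.303, -1.042, 0.0876]
  ],
  "newtons": 12
}}

```text
t: 2.5
eef_pos: [0.4324, 0.1049, 0.0038]
ee_rot: [3.141, -0.0, -1.361]
force: [-0.7, -0.1, -0.1]
width: 0.0874
gripper_force: 0.0
```

```bash
python3 -c "
from h import *
save('side','s2')
d=load('s2');i=d['color'][130:250,200:340];cv2.imwrite('pics/c3.png',cv2.resize(i,None,fx=4,fy=4,interpolation=2))"
```

```text
[0.4328 0.105  0.0043] [-3.141  0.    -1.362] 2.55
```

View pics/c3.png

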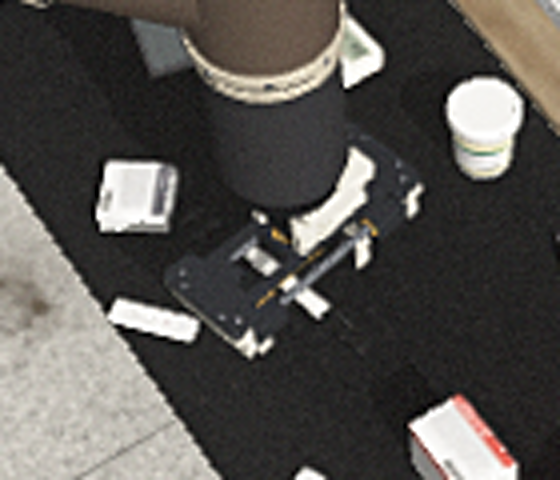

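The gripper straddles the marker, whose white end shows at (318,303) in the crop. Next I close.

{"fn": "step_arm", "kwargs": {
  "rows": [
    [0, 0, 0, 0, 0],
    [0, 0, 0, 0, 0],
    [0, 0, 0, 0, 0],
    [0, 0, 0, 0, 0],
    [0, 0, 0, 0, 0],
    [0, 0, 0, 0, 0],
    [0, 0, 0, 0, 0],
    [0, 0, 0, 0, 0]
  ],
  "newtons": 12
}}

```text
t: 3.35
eef_pos: [0.4321, 0.1041, 0.0035]
ee_rot: [3.141, -0.0, -1.365]
force: [-0.3, 0.5, -0.1]
width: 0.029
gripper_force: 0.0
```

{"fn": "step_arm", "kwargs": {
  "rows": [
    [0, 0, 0, 0, 0],
    [0, 0, 0, 0, 0],
    [0, 0, 0, 0, 0],
    [0, 0, 0.03, 0, 0],
    [0.01, 0.03, 0.06, -0.1, 0],
    [0.02, 0.07, 0.08, -0.2, 0],
    [0.02, 0.11, 0.08, -0.3, 0],
    [0.03, 0.15, 0.08, -0.4, 0],
    [0.03, 0.19, 0.08, -0.447, 0],
    [0.04, 0.23, 0.08, -0.447, 0],
    [0.04, 0.27, 0.08, -0.447, 0],
    [0.05, 0.31, 0.08, -0.447, 0],
    [0.0525, 0.345, 0.06, -0.447, 0],
    [0.0525, 0.345, 0.04, -0.447, 0],
    [0.0525, 0.345, 0.04, -0.447, 0]
  ]
}}

```text
t: 4.85
eef_pos: [0.4829, 0.4479, 0.0398]
ee_rot: [3.139, -0.006, -1.811]
force: [-0.2, -1.3, -0.5]
width: 0.0153
gripper_force: 12.0
```

```bash
python3 -c "
from h import *
save('side','s3')
d=load('s3');i=d['color'][60:200,170:330];a=cv2.resize(i,None,fx=2.5,fy=2.5,interpolation=2)
e=save('wrist','w3')
b=cv2.resize(e['color'],(560,350));cv2.imwrite('pics/c4.png',np.hstack([a,b])[:, 160:960])"
```

```text
[0.4836 0.448  0.0417] [ 3.14  -0.004 -1.812] 4.9
[0.4844 0.4483 0.0432] [ 3.141e+00 -2.000e-03 -1.812e+00] 4.95
```

View pics/c4.png

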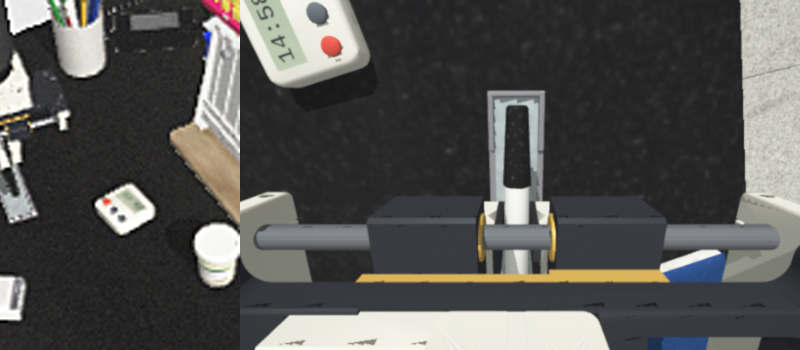

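Marker is held, cap ahead at (517,106), lying over the trough whose far end is at (516,92).

```bash
python3 -c "
from h import *
d=load('w3');p=px2w(d,316.6,121,.05);q=px2w(d,315.5,106,.006);c=(q+px2w(d,(488-240)*1.143,106,.006)+px2w(d,(544-240)*1.143,106,.006))/3
ax=np.array([np.cos(np.radians(76.2)),np.sin(np.radians(76.2))])
for n,x in(('tip',p),('end',q)): print(n,x.round(4),(x[:2]-[.4844,.4483])@ax)
print(px2w(d,(488-240)*1.143,106,.006),px2w(d,(544-240)*1.143,106,.006))
"
```

```text
tip [0.4671 0.3823 0.05  ] -0.06824383190436725
end [0.4657 0.3744 0.006 ] -0.07623834157370325
[0.48443454 0.36979228 0.006     ] [0.44699893 0.37897698 0.006     ]
```

{"fn": "step_arm", "kwargs": {
  "rows": [
    [0, 0, -0.02, 0, 0],
    [0, 0, -0.032, 0, 0],
    [0, 0, -0.038, 0, 0],
    [0, 0, -0.038, 0, 0],
    [0, 0, -0.038, 0, 0.04],
    [0, 0, -0.038, 0, 0.0876],
    [0, 0, -0.038, 0, 0.0876],
    [0, 0, -0.038, 0, 0.0876],
    [0, 0, -0.038, 0, 0.0876],
    [0, 0, -0.03, 0, 0.0876],
    [0, 0, -0.01, 0, 0.0876],
    [0, 0, 0.03, 0, 0.0876],
    [0, 0, 0.06, 0, 0.0876]
  ]
}}

```text
t: 6.25
eef_pos: [0.485, 0.4494, 0.106]
ee_rot: [-3.141, 0.001, -1.811]
force: [0.0, 0.8, 0.4]
width: 0.0815
gripper_force: 0.0
```

```bash
python3 -c "
from h import *
save('wrist','w4')"
```

```text
[0.4869 0.4515 0.1117] [-3.137  0.007 -1.81 ] 6.3
```

View pics/w4.png

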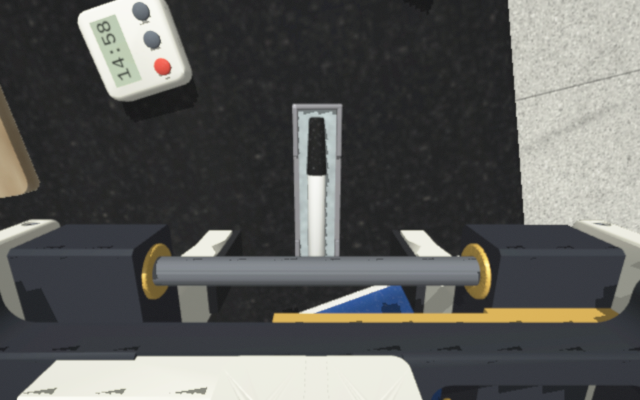

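The marker lies in its trough, cap tip at (317,118) inside the end rim at (317,105). Next the box.

{"fn": "step_arm", "kwargs": {
  "rows": [
    [-0.01, -0.02, 0.03, 0.14, 0.0876],
    [-0.02, -0.05, 0.03, 0.28, 0.0876],
    [-0.04, -0.08, 0.03, 0.42, 0.0876],
    [-0.06, -0.11, 0.03, 0.56, 0.0876],
    [-0.08, -0.14, 0.02, 0.7, 0.0876],
    [-0.1, -0.165, 0.0, 0.84, 0.0876],
    [-0.113, -0.1845, -0.02, 1.0, 0.0876],
    [-0.113, -0.1845, -0.03, 1.149, 0.0876],
    [-0.113, -0.1845, -0.04, 1.149, 0.0876],
    [-0.113, -0.1845, -0.06, 1.149, 0.0876],
    [-0.113, -0.1845, -0.08, 1.149, 0.0876],
    [-0.113, -0.1845, -0.09, 1.149, 0.0876],
    [-0.113, -0.1845, -0.095, 1.149, 0.0876],
    [-0.113, -0.1845, -0.095, 1.149, 0.04],
    [-0.113, -0.1845, -0.095, 1.149, 0.04],
    [-0.113, -0.1845, -0.095, 1.149, 0.04],
    [-0.113, -0.1845, -0.095, 1.149, 0.04],
    [-0.113, -0.1845, -0.095, 1.149, 0.04],
    [-0.113, -0.1845, -0.095, 1.149, 0.04],
    [-0.113, -0.1845, -0.095, 1.149, 0.04]
  ],
  "newtons": 15
}}

```text
t: 8.3
eef_pos: [0.3719, 0.265, 0.009]
ee_rot: [-3.141, 0.0, -0.663]
force: [-1.4, 0.5, 6.0]
width: 0.0553
gripper_force: 15.0
```

{"fn": "step_arm", "kwargs": {
  "rows": [
    [0, 0, 0.03, 0, 0.04],
    [0, 0, 0.07, 0, 0.04],
    [0.01, -0.01, 0.11, 0.05, 0.04],
    [0.03, -0.04, 0.15, 0.1, 0.04],
    [0.05, -0.08, 0.17, 0.15, 0.04],
    [0.08, -0.12, 0.19, 0.2, 0.04],
    [0.11, -0.16, 0.19, 0.25, 0.04],
    [0.14, -0.2, 0.19, 0.3, 0.04],
    [0.17, -0.24, 0.19, 0.35, 0.04],
    [0.178, -0.245, 0.19, 0.363, 0.04],
    [0.178, -0.245, 0.19, 0.363, 0.04],
    [0.178, -0.245, 0.19, 0.363, 0.04]
  ]
}}

```text
t: 9.5
eef_pos: [0.549, 0.0193, 0.1979]
ee_rot: [3.141, 0.001, -0.301]
force: [-0.7, -0.3, -1.4]
width: 0.0555
gripper_force: 15.0
```

```bash
python3 -c "
from h import *
save('wrist','w5')"
```

```text
[0.5489 0.0199 0.1982] [ 3.141e+00  1.000e-03 -3.000e-01] 9.55
```

View pics/w5.png

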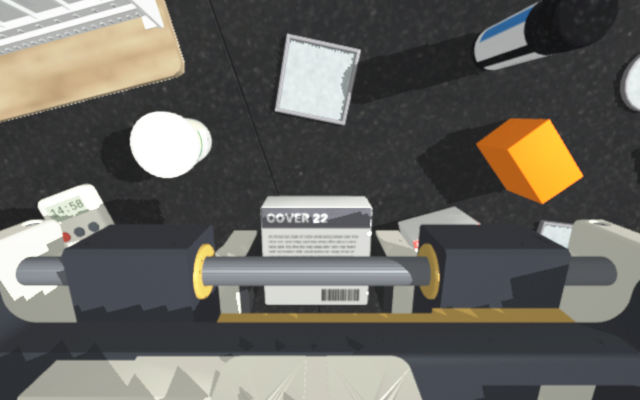

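Square nest at corners (287,34), (361,47), (347,124), (275,110); the cup lid is at (165,145), and the bottle is at upper right, foot near (487,57).

```bash
python3 -c "
from h import *
d=load('w5')
w=np.array([px2w(d,u,v,.006)[:2] for u,v in((287,34),(361,47),(347,124),(275,110))]);print(w.round(4),w.mean(0));print(cv2.minAreaRect((w*1000).astype(np.float32)))
print([np.degrees(np.arctan2(*(w[(i+1)%4]-w[i])[::-1])) for i in range(4)])
print(px2w(d,487,57,0))
"
```

```text
[[ 0.7003  0.0027]
 [ 0.666  -0.0665]
 [ 0.5957 -0.0316]
 [ 0.6332  0.0391]] [ 0.64880878 -0.01408125]
((649.1217041015625, -14.627513885498047), (80.1079330444336, 78.49418640136719), 62.07398986816406)
[np.float64(-116.34637992175398), np.float64(153.61857324605754), np.float64(62.07397468187379), np.float64(-28.50536337949565)]
[ 0.61784196 -0.19270296  0.        ]
```

```bash
python3 -c "
from h import *
d=load('w5');x=np.array([np.cos(-.3),np.sin(-.3)])
for r,z in((207,.211),(197,.189)): print([(px2w(d,u,r,z)[:2]-[.549,.0197])@x for u in(265,316,368)])
"
```

```text
[np.float64(0.026552437295151013), np.float64(0.026522589759736), np.float64(0.0264921614867386)]
[np.float64(0.025734461738446925), np.float64(0.02569997446569752), np.float64(0.0256648161352549)]
```

{"fn": "step_arm", "kwargs": {
  "rows": [
    [0.02, -0.01, 0, -0.14, 0.04],
    [0.04, -0.02, 0, -0.28, 0.04],
    [0.06, -0.03, 0, -0.42, 0.04],
    [0.08, -0.0335, 0, -0.56, 0.04],
    [0.0995, -0.0335, 0, -0.7, 0.04],
    [0.0995, -0.0335, 0, -0.84, 0.04],
    [0.0995, -0.0335, 0, -0.98, 0.04],
    [0.0995, -0.0335, 0, -1.12, 0.04],
    [0.0995, -0.0335, -0.02, -1.26, 0.04],
    [0.0995, -0.0335, -0.05, -1.4, 0.04],
    [0.0995, -0.0335, -0.08, -1.54, 0.04],
    [0.0995, -0.0335, -0.1, -1.68, 0.04],
    [0.0995, -0.0335, -0.12, -1.747, 0.04],
    [0.0995, -0.0335, -0.12, -1.747, 0.04]
  ]
}}

```text
t: 10.95
eef_pos: [0.6466, -0.0127, 0.0759]
ee_rot: [3.137, -0.003, -2.046]
force: [-0.5, -0.1, -1.1]
width: 0.0554
gripper_force: 15.0
```

{"fn": "step_arm", "kwargs": {
  "rows": [
    [0, 0, -0.03, 0, 0.04],
    [0, 0, -0.05, 0, 0.04],
    [0, 0, -0.06, 0, 0.04],
    [0, 0, -0.068, 0, 0.04],
    [0, 0, -0.068, 0, 0.04],
    [0, 0, -0.068, 0, 0.06],
    [0, 0, -0.068, 0, 0.0876],
    [0, 0, -0.068, 0, 0.0876],
    [0, 0, -0.068, 0, 0.0876],
    [0, 0, -0.068, 0, 0.0876],
    [0, 0, -0.05, 0, 0.0876],
    [0, 0, -0.02, 0, 0.0876],
    [0, 0, 0.03, 0, 0.0876],
    [-0.02, 0, 0.07, 0.1, 0.0876],
    [-0.05, 0.01, 0.12, 0.24, 0.0876],
    [-0.08, 0.02, 0.17, 0.38, 0.0876],
    [-0.1, 0.03, 0.17, 0.52, 0.0876],
    [-0.12, 0.03, 0.17, 0.64, 0.0876],
    [-0.12, 0.03, 0.17, 0.64, 0.0876],
    [-0.12, 0.03, 0.17, 0.64, 0.0876]
  ]
}}

```text
t: 12.95
eef_pos: [0.5291, 0.0162, 0.2491]
ee_rot: [-3.141, 0.0, -1.408]
force: [0.9, 0.2, -0.0]
width: 0.0876
gripper_force: 0.0
```

```bash
python3 -c "
from h import *
save('wrist','w6');save('side','s6')"
```

```text
[0.5294 0.0161 0.2486] [-3.141 -0.    -1.408] 13.0
[0.5296 0.016  0.2483] [ 3.141 -0.    -1.408] 13.05
```

View pics/w6.png

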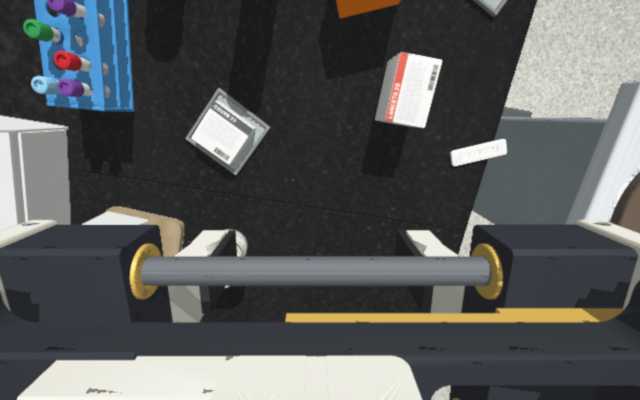

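```bash
python3 -c "
from h import *
d=load('w6')['color'];cv2.imwrite('pics/c5.png',np.hstack([cv2.resize(d[80:180,180:280],(400,400),interpolation=2),cv2.resize(d[40:140,360:460],(400,400),interpolation=2)]))"
```

```text
(no output)
```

View pics/c5.png

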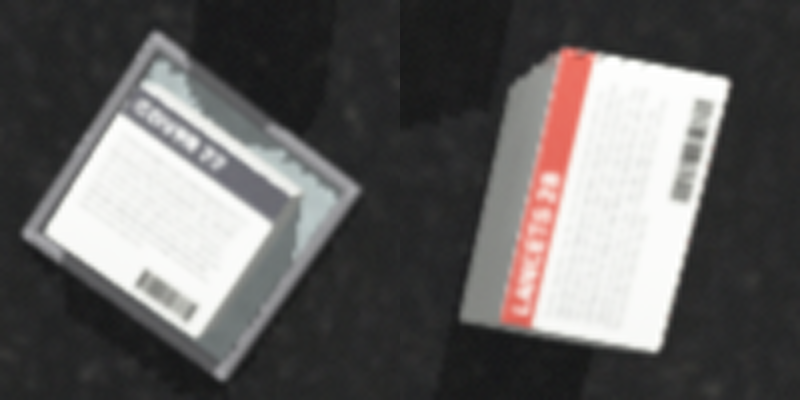

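```bash
python3 -c "
from h import *
d=load('w6')
def f(p,ox,oy,z):
    w=np.array([px2w(d,ox+a/4,oy+b/4,z)[:2] for a,b in p]);print(w.mean(0).round(4),cv2.minAreaRect((w*1000).astype(np.float32)));
f([(145,85),(300,195),(200,335),(47,235)],180,80,.024)
f([(155,32),(360,188),(222,380),(25,233)],180,80,.006)
f([(165,48),(330,78),(260,352),(105,323)],360,40,.06)
"
```

```text
[ 0.648  -0.0128] ((648.0470581054688, -12.474681854248047), (56.91823959350586, 54.44987487792969), 61.78382873535156)
[ 0.6476 -0.0126] ((647.7941284179688, -12.52496337890625), (78.08523559570312, 76.80774688720703), 61.53425979614258)
[ 0.442  -0.0938] ((441.97540283203125, -93.61128997802734), (70.26847839355469, 43.81923294067383), 89.94605255126953)
```

Box sits centred in its nest. The carton top is centred at world (0.442,-0.094), its long side along world y.

{"fn": "step_arm", "kwargs": {
  "rows": [
    [-0.03, -0.03, -0.01, -0.1, 0.0876],
    [-0.06, -0.07, -0.04, -0.164, 0.0876],
    [-0.087, -0.11, -0.08, -0.164, 0.0876],
    [-0.087, -0.11, -0.12, -0.164, 0.0876],
    [-0.087, -0.11, -0.15, -0.164, 0.0876],
    [-0.087, -0.11, -0.18, -0.164, 0.0876],
    [-0.087, -0.11, -0.21, -0.164, 0.0876],
    [-0.087, -0.11, -0.227, -0.164, 0.0876],
    [-0.087, -0.11, -0.227, -0.164, 0.0876],
    [-0.087, -0.11, -0.227, -0.164, 0.03],
    [-0.087, -0.11, -0.227, -0.164, 0.03],
    [-0.087, -0.11, -0.227, -0.164, 0.03],
    [-0.087, -0.11, -0.227, -0.164, 0.03],
    [-0.087, -0.11, -0.227, -0.164, 0.03],
    [-0.087, -0.11, -0.227, -0.164, 0.03],
    [-0.087, -0.11, -0.227, -0.164, 0.03],
    [-0.087, -0.11, -0.227, -0.164, 0.03]
  ],
  "newtons": 15
}}

```text
t: 14.75
eef_pos: [0.4425, -0.0938, 0.022]
ee_rot: [-3.141, 0.0, -1.571]
force: [-1.6, 1.5, 6.5]
width: 0.0464
gripper_force: 15.0
```

{"fn": "step_arm", "kwargs": {
  "rows": [
    [0, 0, 0.03, 0, 0.03],
    [0, 0, 0.07, 0, 0.03],
    [0, 0, 0.11, 0, 0.03],
    [-0.01, -0.01, 0.15, 0, 0.03],
    [-0.03, -0.03, 0.19, 0, 0.03],
    [-0.03, -0.05, 0.2, 0, 0.03],
    [-0.03, -0.05, 0.2, 0, 0.03],
    [-0.03, -0.05, 0.2, 0, 0.03]
  ]
}}

```text
t: 15.55
eef_pos: [0.4116, -0.1439, 0.2212]
ee_rot: [3.141, 0.001, -1.572]
force: [0.6, -0.2, -1.6]
width: 0.0466
gripper_force: 15.0
```

```bash
python3 -c "
from h import *
save('wrist','w7')"
```

```text
[ 0.4115 -0.1437  0.2207] [ 3.14   0.    -1.572] 15.6
```

View pics/w7.png

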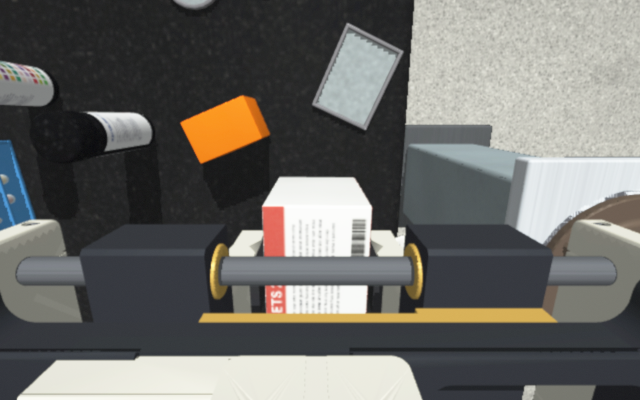

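Oblong nest corners are (348,24), (403,52), (366,130), (313,103); the carton is held with its front top edge at row 206.

```bash
python3 -c "
from h import *
d=load('w7')
w=np.array([px2w(d,u,v,.006)[:2] for u,v in((348,24),(403,52),(366,130),(313,103))]);print(w.mean(0).round(4),cv2.minAreaRect((w*1000).astype(np.float32)))
print(-(px2w(d,318,206,.2587)[1]+.1437),-(px2w(d,318,178,.1987)[1]+.1437))
print('foot',px2w(d,151,130,0))
"
```

```text
[ 0.3646 -0.2532] ((364.85028076171875, -252.80764770507812), (92.40747833251953, 69.4532241821289), 65.594482421875)
0.03499152376363898 0.03438524246228486
foot [ 0.60913952 -0.19642501  0.        ]
```

{"fn": "step_arm", "kwargs": {
  "rows": [
    [-0.01, -0.03, 0, -0.14, 0.03],
    [-0.02, -0.06, -0.02, -0.28, 0.03],
    [-0.035, -0.09, -0.05, -0.428, 0.03],
    [-0.047, -0.109, -0.09, -0.428, 0.03],
    [-0.047, -0.109, -0.12, -0.428, 0.03],
    [-0.047, -0.109, -0.15, -0.428, 0.03],
    [-0.047, -0.109, -0.17, -0.428, 0.03],
    [-0.047, -0.109, -0.185, -0.428, 0.03],
    [-0.047, -0.109, -0.192, -0.428, 0.03],
    [-0.047, -0.109, -0.198, -0.428, 0.03],
    [-0.047, -0.109, -0.198, -0.428, 0.03],
    [-0.047, -0.109, -0.198, -0.428, 0.06],
    [-0.047, -0.109, -0.198, -0.428, 0.0876],
    [-0.047, -0.109, -0.198, -0.428, 0.0876],
    [-0.047, -0.109, -0.198, -0.428, 0.0876],
    [-0.047, -0.109, -0.198, -0.428, 0.0876],
    [-0.047, -0.109, -0.16, -0.428, 0.0876],
    [-0.047, -0.109, -0.11, -0.428, 0.0876],
    [-0.047, -0.109, -0.06, -0.428, 0.0876],
    [-0.047, -0.109, -0.01, -0.428, 0.0876]
  ]
}}

```text
t: 17.6
eef_pos: [0.3646, -0.2528, 0.2138]
ee_rot: [-3.141, 0.0, -1.999]
force: [1.7, -0.0, 0.4]
width: 0.0878
gripper_force: 0.0
```

{"fn": "step_arm", "kwargs": {
  "rows": [
    [0, 0, 0.04, 0.14, 0.0876],
    [0.02, 0, 0.088, 0.28, 0.0876],
    [0.04, 0.01, 0.088, 0.42, 0.0876],
    [0.07, 0.02, 0.088, 0.56, 0.0876],
    [0.1, 0.023, 0.088, 0.7, 0.0876],
    [0.135, 0.023, 0.088, 0.84, 0.0876],
    [0.135, 0.023, 0.088, 0.98, 0.0876],
    [0.135, 0.023, 0.088, 1.12, 0.0876],
    [0.135, 0.023, 0.088, 1.26, 0.0876],
    [0.135, 0.023, 0.088, 1.4, 0.0876],
    [0.135, 0.023, 0.088, 1.5, 0.0876],
    [0.135, 0.023, 0.088, 1.5, 0.0876],
    [0.135, 0.023, 0.088, 1.5, 0.0876]
  ]
}}

```text
t: 18.9
eef_pos: [0.5, -0.2299, 0.2995]
ee_rot: [3.142, 0.0, -0.502]
force: [0.1, 0.1, 0.2]
width: 0.0875
gripper_force: 0.0
```

```bash
python3 -c "
from h import *
e=save('wrist','w8');s=save('side','s8')
cv2.imwrite('pics/c6.png',np.vstack([e['color'][:225],cv2.resize(s['color'][200:400,280:480],(640,375)[:2],interpolation=2) if 0 else cv2.resize(s['color'][180:300+60,270:490],(458,375),interpolation=2).copy() if 0 else np.pad(cv2.resize(s['color'][180:360,270:490],(458,375),interpolation=2),((0,0),(0,182),(0,0)))]))"
```

```text
[ 0.5    -0.2299  0.2995] [-3.142  0.    -0.502] 18.95
[ 0.5001 -0.2299  0.2996] [-3.142  0.    -0.501] 19.0
```

View pics/c6.png

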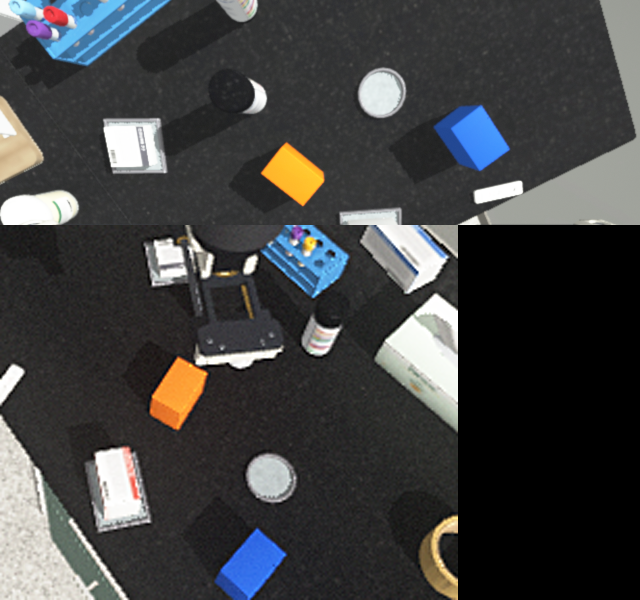

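The carton is inside its nest (118,485 in the lower crop). In the wrist view, the bottle cap is at (230,91) with its foot edge at (266,97), the round nest at (382,93), orange at (293,173), blue at (473,137).

```bash
python3 -c "
from h import *
d=load('w8');c=px2w(d,229,90.5,.122);print('cap',c,'nest',px2w(d,382,93,.005))
th=np.linspace(0,6.283,13)
for z,r in((0,.022),(.122,.019)):
  q=w2px(d,np.c_[c[0]+r*np.cos(th),c[1]+r*np.sin(th),0*th+z]);print(z,q.min(0),q.max(0))
i=d['color'];cv2.imwrite('pics/c7.png',cv2.resize(cv2.convertScaleAbs(i[55:130,190:290],alpha=2),(800,600),interpolation=2))
d=load('D0') ['side'];print(px2w(d,387,247,0))
"
```

```text
cap [ 0.62504677 -0.19714156  0.122     ] nest [ 0.54232309 -0.35808636  0.005     ]
0 [236.89998934  80.2618235 ] [268.18001107 113.09921128]
0.122 [210.48459925  70.66939727] [247.50508132 109.72147663]
[ 0.62148216 -0.2117463   0.        ]
```

View pics/c7.png

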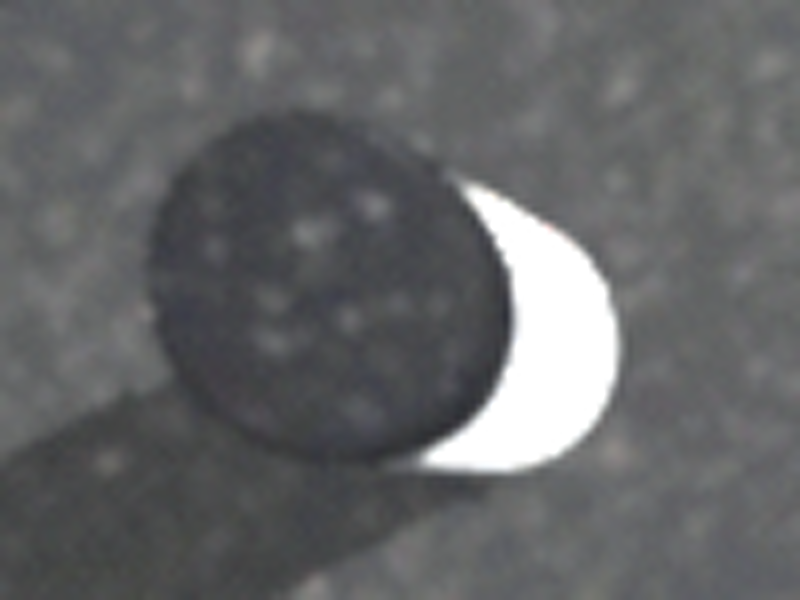

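Bottle axis at (0.6245,-0.197), matching both foot and cap outlines. Approaching at the present yaw.

{"fn": "step_arm", "kwargs": {
  "rows": [
    [0.04, 0.01, 0, 0, 0.0876],
    [0.08, 0.02, 0, 0, 0.0876],
    [0.1245, 0.033, 0, 0, 0.0876],
    [0.1245, 0.033, -0.03, 0, 0.0876],
    [0.1245, 0.033, -0.06, 0, 0.0876],
    [0.1245, 0.033, -0.1, 0, 0.0876],
    [0.1245, 0.033, -0.14, 0, 0.0876],
    [0.1245, 0.033, -0.18, 0, 0.0876],
    [0.1245, 0.033, -0.21, 0, 0.0876],
    [0.1245, 0.033, -0.23, 0, 0.0876],
    [0.1245, 0.033, -0.24, 0, 0.0876],
    [0.1245, 0.033, -0.24, 0, 0.0876],
    [0.1245, 0.033, -0.24, 0, 0.03],
    [0.1245, 0.033, -0.24, 0, 0.03],
    [0.1245, 0.033, -0.24, 0, 0.03],
    [0.1245, 0.033, -0.24, 0, 0.03],
    [0.1245, 0.033, -0.24, 0, 0.03],
    [0.1245, 0.033, -0.24, 0, 0.03],
    [0.1245, 0.033, -0.24, 0, 0.03],
    [0.1245, 0.033, -0.24, 0, 0.03]
  ],
  "newtons": 15
}}

```text
t: 21.0
eef_pos: [0.6249, -0.1969, 0.0597]
ee_rot: [-3.141, -0.0, -0.499]
force: [-0.7, -0.3, 1.1]
width: 0.0423
gripper_force: 15.0
```

{"fn": "step_arm", "kwargs": {
  "rows": [
    [0, 0, 0.02, 0, 0.03],
    [0, 0, 0.05, 0, 0.03],
    [0, 0, 0.08, 0, 0.03],
    [-0.015, -0.03, 0.09, 0, 0.03],
    [-0.03, -0.06, 0.09, 0, 0.03],
    [-0.045, -0.09, 0.09, 0, 0.03],
    [-0.06, -0.12, 0.09, 0, 0.03],
    [-0.075, -0.15, 0.09, 0, 0.03],
    [-0.082, -0.161, 0.08, 0, 0.03],
    [-0.082, -0.161, 0.06, 0, 0.03],
    [-0.082, -0.161, 0.04, 0, 0.03],
    [-0.082, -0.161, 0.03, 0, 0.03],
    [-0.082, -0.161, 0.03, 0, 0.03]
  ]
}}

```text
t: 22.3
eef_pos: [0.5416, -0.3572, 0.0875]
ee_rot: [3.141, 0.004, -0.499]
force: [0.7, 0.9, -1.2]
width: 0.0421
gripper_force: 15.0
```

```bash
python3 -c "
from h import *
s=save('side','s9');e=save('wrist','w9')
p=lambda x:cv2.resize(x,(400,300),interpolation=2)
cv2.imwrite('pics/c8.png',np.hstack([p(s['color'][240:340,330:463]),p(e['color'][:240,160:480])]))"
```

```text
[ 0.5424 -0.3575  0.0889] [ 3.141e+00  2.000e-03 -4.980e-01] 22.35
[ 0.5431 -0.3578  0.0898] [ 3.141 -0.    -0.498] 22.4
```

View pics/c8.png

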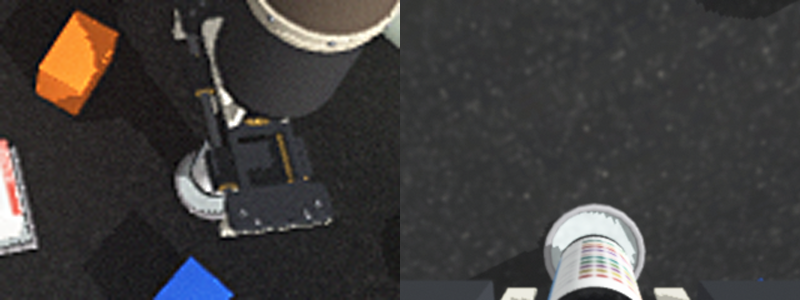

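```bash
python3 -c "
from h import *
d=load('w9');x=np.array([np.cos(-.499),np.sin(-.499)]);T=np.array([.5427,-.358])
for u,v,z in((320,189.6,.0295),(316,164,.006),(276,197,.006),(356,197,.006)):
  q=px2w(d,u,v,z)[:2]-T;print(q@x,q@[-x[1],x[0]])
"
```

```text
0.017163280560962245 -0.0032783987802523736
0.03209449040507549 -0.0003664222375611618
0.0052722255004120765 0.031880157699092554
0.005337409002884398 -0.03265986628242466
```

The bottle sits about 4 mm behind the TCP and the nest 1 mm behind, so I shift 3 mm forward and lower.

{"fn": "step_arm", "kwargs": {
  "rows": [
    [0.0025, -0.0015, -0.01, 0, 0.03],
    [0.0025, -0.0015, -0.018, 0, 0.03],
    [0.0025, -0.0015, -0.024, 0, 0.03],
    [0.0025, -0.0015, -0.028, 0, 0.03],
    [0.0025, -0.0015, -0.028, 0, 0.03],
    [0.0025, -0.0015, -0.028, 0, 0.05],
    [0.0025, -0.0015, -0.028, 0, 0.06],
    [0.0025, -0.0015, -0.028, 0, 0.0876],
    [0.0025, -0.0015, -0.028, 0, 0.0876],
    [0.0025, -0.0015, -0.028, 0, 0.0876],
    [0.0025, -0.0015, -0.028, 0, 0.0876],
    [0.0025, -0.0015, 0.01, 0, 0.0876],
    [0.0025, -0.0015, 0.05, 0, 0.0876],
    [0.0025, -0.0015, 0.1, 0, 0.0876],
    [0.0025, -0.0015, 0.15, 0, 0.0876],
    [-0.03, 0.05, 0.2, 0, 0.0876],
    [-0.06, 0.1, 0.2, 0, 0.0876],
    [-0.09, 0.14, 0.2, 0, 0.0876],
    [-0.12, 0.18, 0.2, 0, 0.0876],
    [-0.12, 0.18, 0.2, 0, 0.0876]
  ]
}}

```text
t: 24.4
eef_pos: [0.4206, -0.1762, 0.2901]
ee_rot: [-3.14, -0.001, -0.498]
force: [1.0, 0.5, 0.3]
width: 0.0878
gripper_force: 0.0
```

```bash
python3 -c "
from h import *
s=save('side','s10')
p=lambda x:cv2.resize(x,(400,300),interpolation=2)
i=s['color']
cv2.imwrite('pics/c9.png',np.vstack([np.hstack([p(i[230:330,340:473]),p(i[250:350,260:393])]),np.hstack([p(i[80:180,170:303]),p(i[140:240,290:423])])]))"
```

```text
[ 0.4187 -0.1745  0.2907] [-3.139e+00 -1.000e-03 -4.990e-01] 24.45
```

View pics/c9.png

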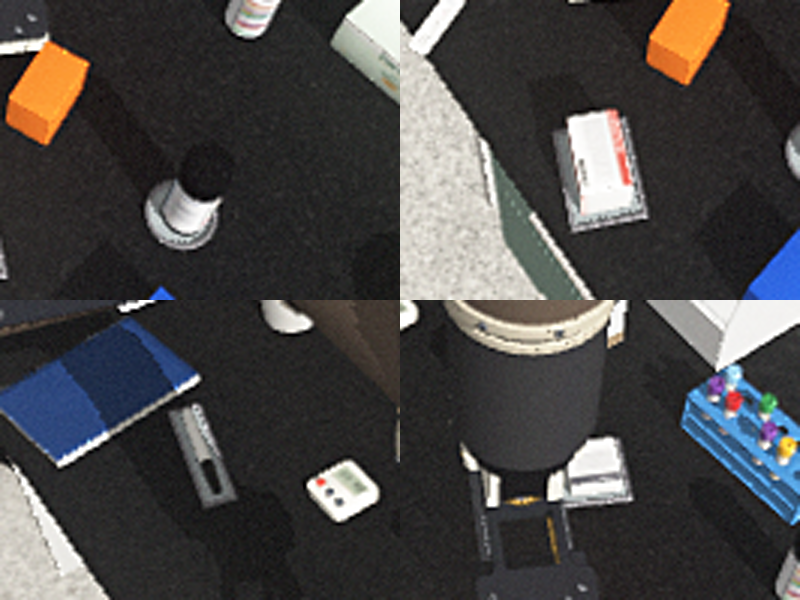

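```bash
python3 -c "
from h import *
d=load('s10');th=np.linspace(0,6.283,73)
i=d['color'].copy()
for (r,z,col) in((.033,.006,(0,255,255)),(.022,.002,(0,0,255)),(.022,.122,(0,255,0))):
  q=w2px(d,np.c_[.5425+r*np.cos(th),-.358+r*np.sin(th),0*th+z]);q=(q-[360,260])*8
  if r==.033: v=cv2.resize(i[260:335,360:460],(800,600),interpolation=2)
  cv2.polylines(v,[q.astype(np.int32)],True,col,1)
cv2.imwrite('pics/c10.png',v)"
```

```text
(no output)
```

View pics/c10.png

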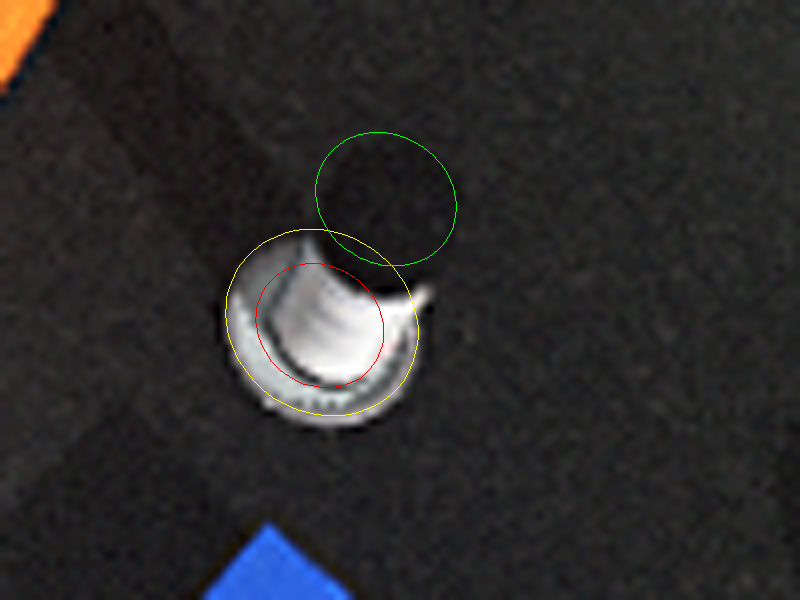

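The bottle's foot lies inside the round pocket, close to centre and upright, and all four parts are seated in their nests. I'm handing the job in.

```bash
python3 -c "
from h import *
print(arm.job_done())"
```

```text
the job is handed in; nothing more can be done
None
```

The job is handed in at about 24 s: bottle, box, carton and marker each appear seated in their own nest in the last pictures, and the cup and timer were left alone; no verdict came back.

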